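# Hold a cleaned brass bush over the flux tin with tongs

## Robot

A 6-joint arm with a two-finger parallel gripper is mounted at the origin on the work surface. World frame = base frame: x ahead of the robot, y to its left, z up, the work surface at z = 0. Lengths are in mm, angles in rad, forces in N, time in s.
With the tool pointing down it reaches from about 400 to 925 mm from the base axis. Payload 12.5 kg.
Tool frame: the origin (TCP) lies where the fingers leave the gripper's body, on its centre line; the fingertips stand 78 mm ahead of it and the grasp point (between the pads) lies 59 mm ahead of it; z points along the fingers, y is the direction in which the jaws open and shut (so a half turn about z gives the same grasp; the last joint's range is limited). The gripper opens to 95 mm and grips with 3 to 60 N. Pads are 20 mm wide; open, the fingers measure 119 mm over their backs; the gripper's body (75 mm by 180 mm) begins 59 mm behind the grasp point.
Start: joints at [-0.106, 0.491, 1.559, -0, 1.092, -0.106], TCP at [625.01, 0.022, 292.261] pointing down, gripper open.
Joint ranges: [-3.1, 3.1], [-0.84, 2.19], [0.05, 2.79], [-1.13, 4.28], [0.06, 2.93], [-2.69, 2.69]. Speed limits (rad/s): [2.22, 2.22, 2.79, 3.14, 3.14, 3.14].

## Interface

Orientations are given as [roll, pitch, yaw] about the fixed x, y, z axes, in that order (R = Rz(yaw) Ry(pitch) Rx(roll)).
In Python, from cell import env, viewer, ticket, search_frame gives the robot as it stands.
- The arm moves only by the shell command python3 -m inch 'ROWS'. ROWS is a JSON object of lists of equal length, an entry for each row: "hand": the opening, from 0 (shut) to 1 (fully open); "delta_pos": the shift along the tool's x, y, z in cm, a list of three; "turn": the turn about the tool's z in rad. A call has 1 to 20 rows; each row shifts and turns the commanded pose from where the row before left it, along the tool's axes as they then stand; what a row does not reach is not made up. A row lasts 1/10 s, in which the tool goes at most 50 mm and 8.59 degrees, less where a joint would pass 70% of its speed; a pose out of reach is approached as far as the arm can. A call is refused whole if a number of a shift passes 5 or a number of a turn 0.15, either way. A call with a gripper value outside its range is refused whole. The fingers move at their own pace and stop on an object; the grip force is fixed at half the most. Time passes only in rows, so rows that do not move let the fingers close. It gives the time, the measured TCP pose, the force and the opening at its end, in the units of the state.
- env.state(): the state, without advancing time (a new reading comes with each control period).
- viewer.read_camera(name): name is "scene" or "side" or "wrist"; returns (picture, depth): 384x512x3 uint8, blue, green, red; 384x512 float32, mm along the optical axis (not along the pixel's ray), 0 where there is no reading.
- viewer.get_calibration(name): a dict with "fx", "fy", "cx", "cy" (pixels), "k1" (the pictures are not rectified: a ray, as slopes to the right and down, at radius r is drawn at 1 + k1 r^2 times it, then the intrinsics apply), "T" (4x4, takes a point from camera to world coordinates). Camera axes: x right, y down, z forward; pixel columns grow to the right and rows downward; lengths in mm; the calibration is good to about 2 mm. A picture is of the moment at which its call begins: read the wrist's pose just before it. get_calibration takes no time and is no camera call; for the wrist camera it gives the pose at the moment of the call.
- ticket.job_done(): hands the job in, once; it reports no verdict.
Trained networks look in the newest picture that a camera, given by its name, has taken for a name from the list of things; names that differ only in an ending like _2 or _b are one class to them, and where a whole thing is asked for, a point or a joint stands for the part that bears it (a point fixed in the world has none). Each returns a list of dicts, best first, with "p" (0 to 1); they miss things now and then, are a little off and sometimes report something else, mostly with a low value. They report only what shows in the picture. A call takes as long as a camera call. They do not tell look-alikes from the thing itself.
- search_frame(camera, label): "centre" ([column, row] in pixels, amid what is visible of it).
The state is a dict: "t": time; "joints": joint angles; "qvel": joint speeds; "tau": joint torques, N m; "eef_pos": TCP position; "tcp_rot": TCP orientation; "ft_force": force on the tool from outside, world axes, zero at the start; "moment": the same for the moment, N m; "opening": opening from 0.0 (shut) to 1.0 (fully open).
Only numpy, scipy, OpenCV 4.12 (cv2) and the standard library are available. Lean on these libraries where they do the work, as an engineer would, in place of code of your own. Each camera call takes 0.05 s, during which the arm holds its last target.

## Task

The brass bush on the wooden stand - the round one with the wide foot flange - has been cleaned for soldering and must not be touched by the gripper itself. Take the steel tongs off their rest, close their tips on the bush, lift it off the stand and hold it over the middle of the open flux tin, its whole outline inside the mouth and its underside at least 25 mm above the rim, ready for dipping. Finish while holding it there, still, in the tongs, with tongs and bush clear of the tin; do not drop it or knock it over, and leave the tin, the stand's other two parts and everything else on the bench where they are.

Things in the scene. Friction and masses are not known exactly. Their poses are not given: they have to be found in the camera images.
- tongs: Steel spring tongs, 200 mm long, 110 g, lying flat on the rest: +x to the tips, y across, z up. Origin on the centre line at the underside, at the place to grip (near the centre of mass). Pivot post (22 mm wide) at x = -75 mm. Flat finger plates at x = -36 to +36 mm, z = 0 to 22 mm: outer faces, open, 60 mm apart at x = 0, 63 mm at x = +10, 67 mm at x = +30.
- jaw_centre (a point): Midpoint between the tongs' jaws, 97.5 mm ahead of the tongs' origin, 11 mm above their underside. The jaws are flat pads 36 mm long (x = 80 to 115 mm of the tongs), 18 mm high; open, inner faces 57 mm apart, outer faces about 70 mm.
- jaw_left: The tongs' arm on their +y side, origin on the pivot axis. Both arms turn equally; a preloaded spring opens them: a squeeze at the plates begins to close them at about 6 N. Plates squeezed to 56-58 mm: the tongs can be carried, jaws still 45-50 mm apart. Plates at 44 mm (about 7.5 N): plates and jaws parallel, jaws 20 mm apart.
- jaw_right: The tongs' arm on their -y side, origin on the pivot axis. Jaw force is about 0.43 of the squeeze beyond the spring's: a squeeze of 30 N on the plates grips the bush with about 10 N. Plates shut at 38 mm at the least, with nothing between the jaws.
- rest: Wooden rest of the tongs, fixed to the bench. Base 150 x 110 x 8 mm, and two cross bars (12 mm thick, 100 mm long across y) at x = -60 and +60 mm with tops 40 mm above the bench, on which the tongs lie; between the bars there is free room for fingers down to 8 mm. Origin under its centre.
- stand: Plain wooden block fixed to the bench, 70 mm (x) by 250 mm (y), top 30 mm above the bench; three brass parts stand in a row along its y, 80 mm apart, in any order. Origin under its centre.
- bush: The brass bush to hold, 50 g: a plain round body 20 mm in diameter, 38 mm tall in all, on a flange 28 mm in diameter and 4 mm thick at its foot. Origin at the centre of its underside, z along its axis.
- square_post: Brass part to leave alone: square block 22 x 22 x 30 mm with a 12 mm stub 10 mm high on top. Origin at the centre of its underside.
- collar: Brass part to leave alone: low ring 34 mm outside, 18 mm hole, 12 mm high. Origin at the centre of its underside.
- tin: Open round steel flux tin standing on the bench, loose, 84 mm outside diameter, 36 mm high, wall 3 mm. Origin at the centre of its underside.
- tin_rim (a point): Centre of the tin's mouth at rim height, 36 mm above the bench; z up.
- torch: Yellow plastic torch lying on the bench, 155 mm long, 52 mm high. Leave alone. Origin under its middle, x along it to the lens.
- radio_panel: Grey radio back panel lying flat near the robot, 100 x 180 mm, 9 mm high. Leave alone. Origin at the centre of its underside.
- solder_reel: Steel solder reel, 56 mm in diameter, 38 mm high, standing. Leave alone. Origin at the centre of its underside.
- screw_jar: Glass jar with a steel cap, 56 mm in diameter, 60 mm high. Leave alone. Origin at the centre of its underside.
Not all that is in view belongs to the job. What is meant by the tongs is not blue, and is the smaller of those in its own colour. Of the things that look like the rest, the larger one is meant.

How it is judged (in metres and radians):
On the way, in this order (a step that is already met when the one before it is completed fails the run):
1. the tongs are gripped and lifted clear of their rest, the bush still on the stand (height (world z) of tongs above 0.044 m and contact force between the fingers and tongs above 1 N and contact force between tongs and rest below 0.1 N and z of bush in the frame of stand below 0.034 m), for 0.2 s.
2. the bush is pinched between both jaws of the gripped tongs and lifted at least 10 mm off the stand (contact force between the fingers and tongs above 1 N and contact force between each of jaw_left, jaw_right and bush above 0.5 N and contact force between bush and stand below 0.05 N and z of bush in the frame of stand above 0.04 m), for 0.2 s.
At the end, for the whole second after the job is handed in: Gripped tongs, both jaws pressing the bush (over 0.5 N each); bush at rest, its underside centre within 26 mm of the tin's axis and 22 mm or more above the rim; tongs and bush clear of tin, stand and rest; tin and the other two brass parts within 20 mm of their start (horizontal distance between bush and tin_rim below 0.026 m and z of bush in the frame of tin_rim above 0.022 m and contact force between each of jaw_left, jaw_right and bush above 0.5 N and contact force between the fingers and tongs above 1 N and contact force between the fingers and bush below 0.1 N and contact force between each of tongs, bush and tin below 0.1 N and contact force between tongs and stand below 0.1 N and contact force between tongs and rest below 0.1 N and linear speed of bush below 0.03 m/s and distance of each of tin, square_post, collar from where it was at the start of the episode below 0.02 m); the arm keeps its last pose, push and grip.
It fails at once if the robot itself touches the bush (contact force between any of the fingers, the arm and bush above 0.2 N).
It fails at once if the bush is knocked over (tilted past 0.8 rad) (angle between bush's own z axis and vertical above 0.8 rad).
It fails at once if the bush falls off the stand onto the bench or into the tin (height (world z) of bush below 0.02 m).
It fails at once if the tin or another brass part is moved by more than 20 mm or upset (distance of any of tin, square_post, collar from where it was at the start of the episode above 0.02 m or angle between square_post's own z axis and vertical above 0.8 rad or angle between tin's own z axis and vertical above 0.5 rad).
It fails at once if a bystander on the bench is moved by more than 20 mm (distance of any of torch, radio_panel, solder_reel, screw_jar from where it was at the start of the episode above 0.02 m).
It also fails if it takes over 48 s, if anything falls off the work surface, if the arm or the gripper's body presses on something with over 40 N, if the wrist force passes 120 N, or if a joint passes its speed limit or range.

## Working session

There is one attempt and no reset: what is moved stays moved. The work goes in short steps, Python scripts to look and compute and a shell command to move; the robot and the scene stay as the last step left them, time stands still between calls to the robot, and variables do not carry over. Pictures are saved under pics/ and viewed, and the job is handed in when it is done.

```bash
ls; mkdir -p pics; cat > h.py <<'E'
import numpy as np, cv2
from cell import env, viewer, ticket, search_frame
def grab(n):
    c=viewer.get_calibration(n); im,d=viewer.read_camera(n); return im,d,c
def cloud(d,c):
    h,w=d.shape; u,v=np.meshgrid(np.arange(w,dtype=float),np.arange(h,dtype=float))
    K=np.array([[c['fx'],0,c['cx']],[0,c['fy'],c['cy']],[0,0,1.]])
    pts=np.stack([u.ravel(),v.ravel()],1).reshape(-1,1,2)
    r=cv2.undistortPoints(pts,K,np.array([c['k1'],0,0,0,0.])).reshape(h,w,2)
    P=np.dstack([r[...,0]*d,r[...,1]*d,d]); T=np.array(c['T'])
    W=P@T[:3,:3].T+T[:3,3]; W[d<=0]=np.nan; return W
E
python3 - <<'E'
from h import *
s=env.state(); print(s['t'],s['eef_pos'],s['tcp_rot'],s['opening'])
for n in ['scene','side','wrist']:
    im,d,c=grab(n); cv2.imwrite(f'pics/{n}0.png',im); np.savez(f'{n}0.npz',W=cloud(d,c),im=im); print(n,np.array(c['T'])[:3,3],c['k1'],c['fx'])
    for l in ['tongs','rest','bush','tin','stand'] if n=='scene' else []:
        print(l,[(np.round(x['centre']),round(x['p'],2)) for x in search_frame(n,l)])
E
```

```text
pics
0.0 [6.24839754e+02 2.93184833e-02 2.91655698e+02] [-3.14048334e+00 -1.18603263e-04  1.57077477e+00] 0.9984606960569699
scene [1276.85128806  -32.15975486  559.15020118] -0.07025978168213466 355.49182895684095
tongs [(array([138., 202.]), 0.97), (array([323., 172.]), 0.64), (array([386., 221.]), 0.34), (array([273., 282.]), 0.26)]
rest [(array([ 98., 269.]), 0.89), (array([154., 216.]), 0.6), (array([273., 282.]), 0.44), (array([368., 250.]), 0.25)]
bush [(array([222., 244.]), 0.59)]
tin [(array([387., 221.]), 0.95), (array([140., 199.]), 0.44)]
stand [(array([256., 256.]), 0.95)]
side [-46.2293722  796.94876856 900.56245073] -0.1473852388857891 490.64007633684275
wrist [624.79517136  80.80266177 384.45266772] -0.06624996947544914 308.1117531030242
```

View pics/scene0.png

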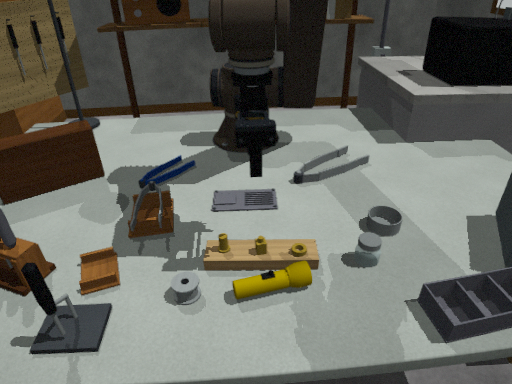

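View pics/side0.png

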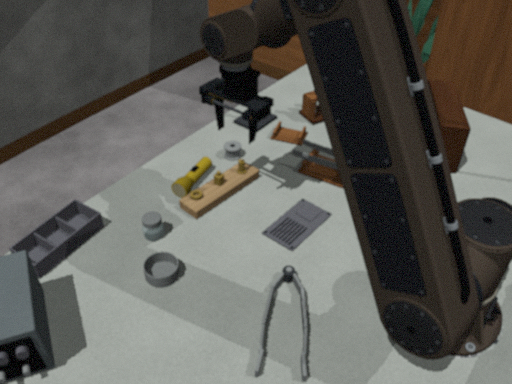

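View pics/wrist0.png

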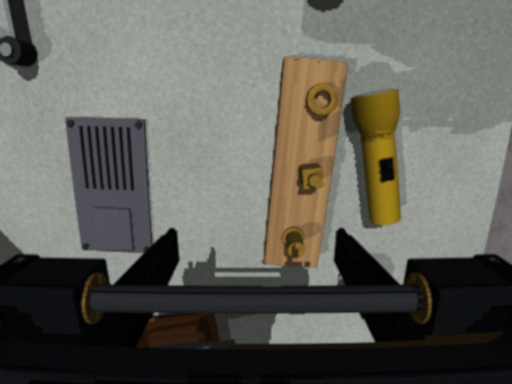

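The bush is the part at (223,242) in the scene view, at the -y end of the stand. The steel tongs lie on the larger rest at about (152,205), with blue tongs behind them. The larger steel tongs at (330,165) are a look-alike. Next I'll measure.

```bash
python3 - <<'E'
from h import *
z=np.load('scene0.npz'); W=z['W']; im=z['im']
cv2.imwrite('pics/z1.png',cv2.resize(im[150:260,100:260],None,fx=5,fy=5,interpolation=cv2.INTER_CUBIC))
for n,(u,v) in dict(bush=(223,237),post=(261,240),collar=(299,247),tin=(385,220),torch=(272,282),reel=(185,283),jar=(369,240),panel=(245,200),post_p=(152,187),rest=(152,228)).items():
    print(n,np.round(np.nanmedian(W[v-1:v+2,u-1:u+2].reshape(-1,3),axis=0)))
# height map around the rest region: top-down render
def top(W,im,x0,x1,y0,y1,name,zmin=4,s=2):
    m=np.isfinite(W[...,0])&(W[...,0]>x0)&(W[...,0]<x1)&(W[...,1]>y0)&(W[...,1]<y1)&(W[...,2]>zmin)
    P=W[m];C=im[m]; o=np.zeros((int((x1-x0)*s),int((y1-y0)*s),3),np.uint8)
    for p,c in zip(P,C):
        i=int((p[0]-x0)*s);j=int((p[1]-y0)*s); cv2.circle(o,(j,i),2,[int(min(255,p[2]*4))]*3 if 0 else [int(x) for x in c],-1)
    cv2.imwrite(name,o)
top(W,im,400,800,-330,70,'pics/top.png',s=1.45)
E
```

```text
bush [679. -74.  68.]
post [693.   7.  65.]
collar [689.  91.  35.]
tin [573. 338.   3.]
torch [787.  20.  36.]
reel [ 777. -150.   39.]
jar [710. 241.  59.]
panel [447. -19.   6.]
post_p [ 422. -274.   51.]
rest [ 560. -257.   14.]
```

View pics/z1.png

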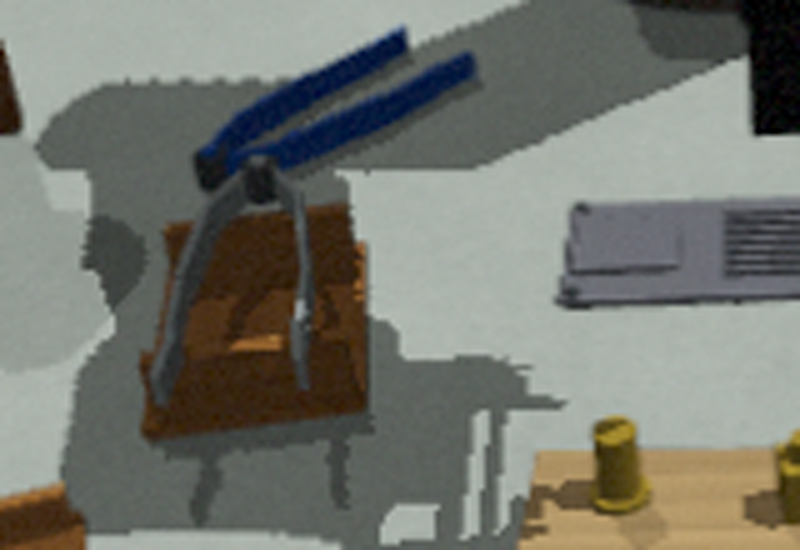

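View pics/top.png

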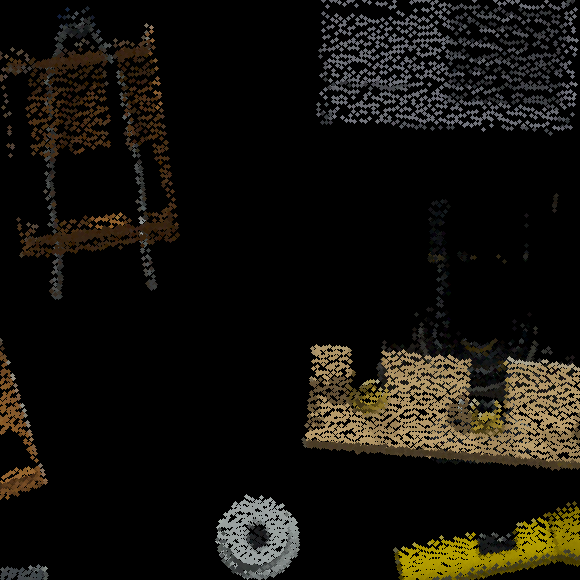

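```bash
python3 -m inch '{"hand":[1,1,1,1,1,1,1,1,1,1],"delta_pos":[[0,0,0],[0,0,0],[0,0,0],[0,0,0],[0,0,0],[0,0,0],[0,0,0],[0,0,0],[0,0,0],[0,0,0]],"turn":[0.147,0.147,0.147,0.147,0.147,0.147,0.147,0.147,0.147,0.147]}'
python3 -m inch '{"hand":[1,1,1,1,1,1,1,1,1,1,1,1,1,1],"delta_pos":[[-1.9,2.05,0],[-1.9,2.05,0],[-1.9,2.05,0],[-1.9,2.05,0],[-1.9,2.05,0],[-1.9,2.05,0],[-1.9,2.05,0],[-1.9,2.05,0],[-1.9,2.05,0],[-1.9,2.05,0],[-1.9,2.05,0],[-1.9,2.05,0],[0,0,0],[0,0,0]],"turn":[0,0,0,0,0,0,0,0,0,0,0,0,0,0]}'
python3 - <<'E'
from h import *
s=env.state(); print(s['t'],s['eef_pos'],s['tcp_rot'],s['joints'],s['ft_force'])
im,d,c=grab('wrist'); cv2.imwrite('pics/w1.png',im); np.savez('w1.npz',W=cloud(d,c),im=im);print(np.array(c['T']))
E
```

```text
t: 1.4
eef_pos: [625.0, 0.0, 292.2]
tcp_rot: [3.142, -0.0, 0.095]
ft_force: [-0.4, 1.0, 0.0]
opening: 1.001
t: 2.8
eef_pos: [422.8, -267.9, 292.3]
tcp_rot: [-3.142, -0.0, 0.099]
ft_force: [1.5, 0.5, -0.4]
opening: 1.002
2.8 [ 422.77561709 -267.87769907  292.3221811 ] [-3.14157111e+00 -2.52094431e-04  9.93296617e-02] [-6.96900532e-01  3.14672016e-01  1.85758203e+00  2.36829623e-04
  9.69177707e-01  7.74432106e-01] [ 1.46012445  0.54710181 -0.4018549 ]
[[ 1.00248658e-01 -9.52937658e-01 -2.86111912e-01  5.03679579e+02]
 [-9.94961713e-01 -9.63559366e-02 -2.76897792e-02 -2.60529974e+02]
 [-1.18194790e-03  2.87446261e-01 -9.57796038e-01  3.84689965e+02]
 [ 0.00000000e+00  0.00000000e+00  0.00000000e+00  1.00000000e+00]]
```

View pics/w1.png

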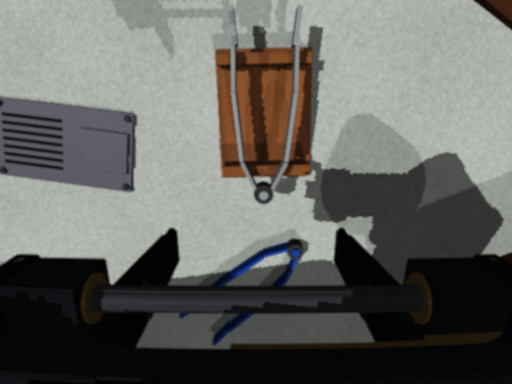

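The wrist view shows the whole tongs: pivot at (264,193), tips near (233,8) and (299,8), and the rest bars at rows 57 and 168.

```bash
python3 - <<'E'
from h import *
z=np.load('w1.npz'); W=z['W']; im=z['im'].astype(int)
for n,w,(u,v) in [('pivot',W,(264,193)),('barfar',W,(265,57)),('barnear',W,(252,166))]: print(n,np.round(W[v,u],1))
m=(W[...,2]>46)&(W[...,2]<75)&(W[...,0]>350)&(W[...,0]<640)&(W[...,1]>-330)&(W[...,1]<-200)
m[240:]=False
P=W[m]; print(len(P), P.min(0),P.max(0))
for x in range(400,620,15):
    q=P[(P[:,0]>=x)&(P[:,0]<x+15)]
    if len(q)<4: continue
    mid=(q[:,1].min()+q[:,1].max())/2
    a=q[q[:,1]<mid,1]; b=q[q[:,1]>=mid,1]
    print(x+7, len(q), np.round([a.min(),a.max(),b.min(),b.max()],1), 'mid',round((np.median(a)+np.median(b))/2,1), 'zmed',round(np.median(q[:,2]),1))
# pivot
p=P[P[:,0]<440]; print('pivot pts',p.mean(0),p.min(0),p.max(0))
# rest
E
```

```text
pivot [ 413.7 -277.8   64.1]
barfar [ 553.4 -264.4   40. ]
barnear [ 437.2 -262.1   39.9]
2495 [ 400.48360573 -300.70158679   46.00441653] [ 601.22354248 -223.18194268   65.57364871]
407 209 [-288.1 -277.4 -277.4 -266.8] mid -277.5 zmed 61.2
422 268 [-292.7 -275.3 -275.1 -257.7] mid -275.5 zmed 59.9
437 165 [-298.4 -289.2 -260.8 -249. ] mid -274.2 zmed 59.6
452 157 [-300.1 -294.7 -252.7 -245.4] mid -273.1 zmed 61.3
467 175 [-300.7 -295.4 -249.7 -242.2] mid -271.8 zmed 61.6
482 166 [-300.3 -294.7 -246.6 -238.9] mid -269.9 zmed 61.6
497 188 [-300.  -294.8 -243.5 -235.6] mid -268.3 zmed 61.4
512 187 [-300.4 -295.1 -240.2 -233.2] mid -266.7 zmed 61.3
527 156 [-299.7 -294.8 -237.1 -232. ] mid -265.7 zmed 59.6
542 175 [-298.9 -293.5 -235.5 -230.8] mid -264.5 zmed 59.6
557 189 [-297.  -289.6 -235.6 -229.6] mid -263.3 zmed 59.5
572 212 [-295.7 -289.5 -234.5 -226.4] mid -261.1 zmed 59.8
587 205 [-295.2 -289.9 -231.1 -223.2] mid -259.5 zmed 59.7
602 43 [-294.7 -292.4 -291.9 -289.5] mid -291.9 zmed 59.7
pivot pts [ 419.35871323 -276.41190289   59.30926143] [ 400.48360573 -295.86497691   46.03488095] [ 439.90850013 -251.50268844   65.57364871]
```

```bash
python3 -m inch '{"hand":[1,1,1,1,1,1,1,1,1,1,1,1,1,1,1,1,1],"delta_pos":[[1.24,0.16,0],[1.24,0.16,0],[1.24,0.16,0],[1.24,0.16,0],[1.24,0.16,0],[0,0,0],[0,0,2.5],[0,0,2.5],[0,0,2.5],[0,0,2.5],[0,0,2.5],[0,0,2],[0,0,1.5],[0,0,1],[0,0,1],[0,0,0],[0,0,0]],"turn":[0,0,0,0,0,0,0,0,0,0,0,0,0,0,0,0,0]}'
python3 - <<'E'
from h import *
im,d,c=grab('wrist'); cv2.imwrite('pics/w2.png',im); np.savez('w2.npz',W=cloud(d,c),im=im)
E
```

```text
t: 4.55
eef_pos: [485.5, -269.5, 112.5]
tcp_rot: [3.141, -0.0, 0.101]
ft_force: [0.7, 0.4, -0.5]
opening: 1.0
```

View pics/w2.png

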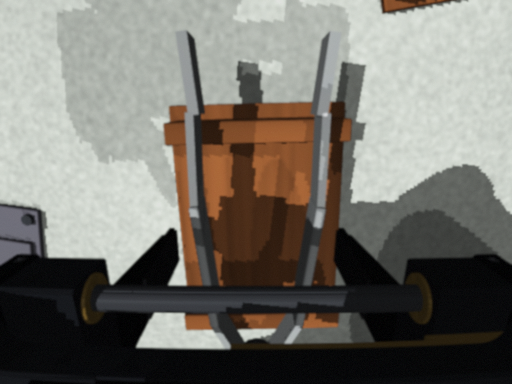

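The fingers straddle both plates, with the tongs' arms at columns ~200 and ~318 and the fingers at ~165 and ~350. I'll go down 3 mm more and close to about 57 mm.

```bash
python3 -m inch '{"hand":[1,1,0.75,0.6,0.6,0.6,0.6,0.6,0.6,0.6,0.6,0.6],"delta_pos":[[0,0,0.3],[0,0,0],[0,0,0],[0,0,0],[0,0,0],[0,0,0],[0,0,0],[0,0,0],[0,0,0],[0,0,0],[0,0,0],[0,0,0]],"turn":[0,0,0,0,0,0,0,0,0,0,0,0]}'
```

```text
t: 5.8
eef_pos: [485.5, -269.4, 109.3]
tcp_rot: [3.142, -0.0, 0.101]
ft_force: [0.1, 0.2, 0.9]
opening: 0.6
```

```bash
python3 -m inch '{"hand":[0.595,0.595,0.595,0.595,0.595,0.595,0.595,0.595,0.595,0.595],"delta_pos":[[0,0,-0.2],[0,0,-0.4],[0,0,-0.8],[0,0,-1],[0,0,-1.2],[0,0,-1.2],[0,0,-1],[0,0,-0.6],[0,0,0],[0,0,0]],"turn":[0,0,0,0,0,0,0,0,0,0]}'
python3 - <<'E'
from h import *
s=env.state(); print(s['ft_force'],s['moment'])
im,d,c=grab('wrist'); cv2.imwrite('pics/w3.png',im); np.savez('w3.npz',W=cloud(d,c),im=im)
im,d,c=grab('scene'); cv2.imwrite('pics/s3.png',cv2.resize(im[130:270,90:290],None,fx=4,fy=4)); np.savez('s3.npz',W=cloud(d,c),im=im)
E
```

```text
t: 6.8
eef_pos: [485.4, -269.3, 173.2]
tcp_rot: [-3.142, -0.0, 0.101]
ft_force: [0.5, 0.1, -1.1]
opening: 0.595
[ 0.48878341  0.11115529 -1.12772383] [ 0.07051319  0.11229368 -0.02956527]
```

View pics/w3.png

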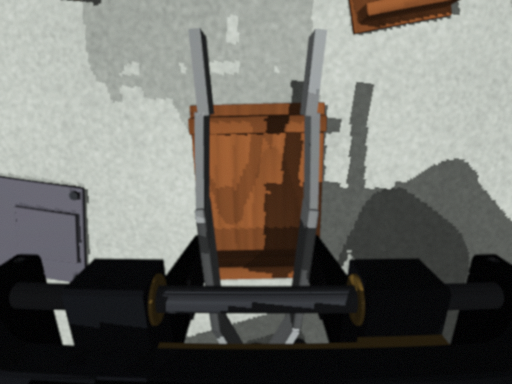

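View pics/s3.png

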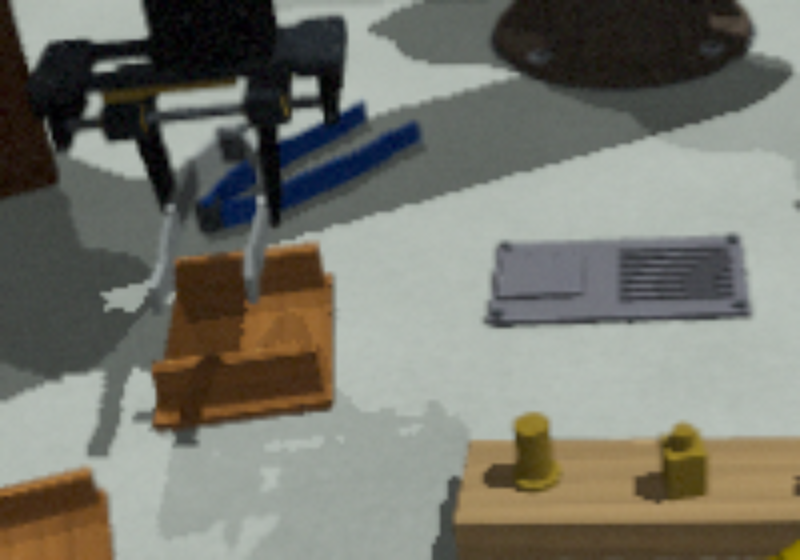

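The tongs are lifted off the rest and level, with the bush still on the stand. Next I measure the jaws' position relative to the TCP and the bush and tin positions.

```bash
python3 - <<'E'
from h import *
W=np.load('w3.npz')['W']
T=np.array([485.4,-269.3]);c,s=np.cos(.1),np.sin(.1)
def loc(P): 
    q=P[:,:2]-T; return np.c_[q[:,0]*c+q[:,1]*s, -q[:,0]*s+q[:,1]*c, P[:,2]]
m=(W[...,2]>90)&(W[...,2]<135); m[290:]=False
P=loc(W[m]); P=P[(abs(P[:,1])<45)&(P[:,0]<125)]
for x in range(20,125,10):
    q=P[(P[:,0]>=x)&(P[:,0]<x+10)]
    if len(q)<6: continue
    a=q[q[:,1]<0]; b=q[q[:,1]>0]
    print(x+5,len(q),np.round([a[:,1].min(),a[:,1].max(),b[:,1].min(),b[:,1].max(),np.percentile(q[:,2],90)],1))
print(P[:,0].max())
from scipy.optimize import least_squares
def circ(Q,r=None):
    f=lambda p: np.hypot(Q[:,0]-p[0],Q[:,1]-p[1])-(r or p[2])
    x=least_squares(f,[*Q[:,:2].mean(0),10],loss='soft_l1'); return np.round(x.x,1)
for n in ['scene0','s3','wrist0']:
    z=np.load(n+'.npz'); W=z['W']
    m=np.isfinite(W[...,0])
    A=W[m]
    B=A[(abs(A[:,0]-675)<35)&(abs(A[:,1]+74)<25)]
    for lo,hi,nm in [(62,75,'top'),(37,63,'body')]:
        b=B[(B[:,2]>lo)&(B[:,2]<hi)]
        if len(b)<5: continue
        print(n,nm,len(b),b.mean(0).round(1),b.min(0).round(1),b.max(0).round(1), circ(b,10) if nm=='body' else '')
    B=A[(abs(A[:,0]-573)<70)&(abs(A[:,1]-330)<70)&(A[:,2]>8)]
    if len(B): 
        t=B[B[:,2]>31]; print(n,'tin',len(B),B.min(0).round(1),B.max(0).round(1),'rimfit',circ(t) , circ(t,40.5))
E
```

```text
25 636 [-30.3 -25.   23.2  29.1 126.3]
35 618 [-30.7 -25.8  24.1  29.1 125.7]
45 559 [-29.9 -25.9  24.1  28.6 124.4]
55 603 [-29.7 -25.1  23.7  28.3 124.5]
65 640 [-29.2 -24.8  23.3  27.8 124.5]
75 714 [-29.  -22.   20.6  27.5 124.6]
85 801 [-28.2 -22.4  20.9  26.7 124.8]
95 815 [-29.2 -23.1  21.5  27.2 124.8]
105 842 [-29.9 -24.1  22.2  28.3 124.8]
115 252 [-30.1 -24.6  22.8  28.3 124.9]
113.15478301251626
scene0 top 57 [674.7 -74.4  67.1] [663.  -82.8  62.5] [683.9 -65.4  70.4] 
scene0 body 84 [679.8 -74.3  49.9] [672.3 -84.4  37.1] [683.1 -64.8  62.8] [671.9 -74.9  10. ]
scene0 tin 650 [550.6 281.8   8.1] [636.3 365.7  37.2] rimfit [593.3 323.9  40.1] [593.3 323.9  10. ]
s3 top 56 [675.1 -74.4  67. ] [663.9 -83.1  62.1] [683.4 -65.4  69.4] 
s3 body 80 [679.6 -74.2  50.1] [670.7 -84.2  37.2] [683.6 -64.9  62.5] [671.7 -74.8  10. ]
s3 tin 655 [549.8 282.2   8. ] [636.3 365.3  37.2] rimfit [593.4 324.   40.1] [593.4 324.   10. ]
wrist0 top 234 [670.2 -75.2  67.2] [661.2 -85.4  62.1] [679.5 -66.3  69.8] 
wrist0 body 144 [668.7 -69.   50.3] [661.  -80.4  37.3] [679.7 -66.2  62.8] [671.  -76.7  10. ]
```

```bash
python3 -m inch '{"hand":[0.595,0.595,0.595,0.595,0.595,0.595,0.595,0.595,0.595,0.595,0.595,0.595,0.595,0.595,0.595,0.595],"delta_pos":[[0.3,-0.5,0],[0.6,-1,0],[0.9,-1.5,0],[0.9,-1.5,0],[0.9,-1.5,0],[0.9,-1.5,0],[0.9,-1.5,0],[0.9,-1.5,0],[0.9,-1.5,0],[0.9,-1.5,0],[0.9,-1.5,0],[0.9,-1.3,0],[0.6,-0.8,0],[0.3,-0.44,0],[0,0,0],[0,0,0]],"turn":[0,0,0,0,0,0,0,0,0,0,0,0,0,0,0,0]}'
python3 - <<'E'
from h import *
s=env.state(); print(s['eef_pos'],s['tcp_rot'])
im,d,c=grab('wrist'); cv2.imwrite('pics/w4.png',im); W=cloud(d,c); np.savez('w4.npz',W=W,im=im)
T=np.array(s['eef_pos'][:2]);y=s['tcp_rot'][2];c,sn=np.cos(y),np.sin(y)
m=np.isfinite(W[...,0]); m[290:]=False; A=W[m]
q=A[:,:2]-T; L=np.c_[q[:,0]*c+q[:,1]*sn,-q[:,0]*sn+q[:,1]*c,A[:,2]]
P=L[(L[:,2]>95)&(L[:,2]<135)&(abs(L[:,1])<45)]
for x in range(75,120,10):
    r=P[(P[:,0]>=x)&(P[:,0]<x+10)]
    if len(r)<6: continue
    a=r[r[:,1]<0,1]; b=r[r[:,1]>0,1]; print(x+5,np.round([a.min(),a.max(),b.min(),b.max(),np.percentile(r[:,2],90)],1))
print('tip',P[:,0].max())
B=L[(abs(L[:,0]-97)<25)&(abs(L[:,1])<22)&(L[:,2]>60)&(L[:,2]<75)]
print('bushtop',len(B),B.mean(0),B.min(0),B.max(0))
E
```

```text
t: 8.5
eef_pos: [575.1, -84.3, 173.2]
tcp_rot: [3.142, 0.0, 0.101]
ft_force: [0.3, -1.0, -1.2]
opening: 0.595
[575.07021171 -84.27987522 173.18500157] [3.14158378e+00 1.34160471e-04 1.00641357e-01]
80 [-28.9 -22.1  20.6  27.5 124.7]
90 [-28.9 -22.8  21.2  26.9 124.7]
100 [-29.5 -23.8  22.1  27.6 124.8]
110 [-30.1 -24.5  22.4  28.2 124.9]
tip 113.43558011876704
bushtop 843 [95.3121004  -1.72925207 67.81676642] [ 85.58912531 -10.77699705  61.65850692] [104.9058476    7.54684559  69.78363361]
```

View pics/w4.png

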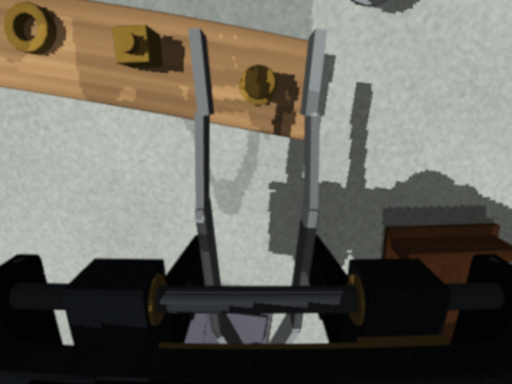

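The wrist view shows the bush, at (257,85), centred between the jaws, with the square post at (137,45) well clear. Descending.

```bash
python3 -m inch '{"hand":[0.595,0.595,0.595,0.595,0.595,0.595,0.595,0.595,0.595,0.595,0.595],"delta_pos":[[0,0.08,0.4],[0,0,0.8],[0,0,1],[0,0,1],[0,0,1],[0,0,0.8],[0,0,0.6],[0,0,0.5],[0,0,0.3],[0,0,0],[0,0,0]],"turn":[0,0,0,0,0,0,0,0,0,0,0]}'
python3 - <<'E'
from h import *
s=env.state(); print(s['eef_pos'],s['ft_force'])
im,d,c=grab('wrist'); cv2.imwrite('pics/w5.png',im)
im,d,c=grab('scene'); cv2.imwrite('pics/s5.png',cv2.resize(im[150:270,170:330],None,fx=5,fy=5,interpolation=cv2.INTER_CUBIC))
E
```

```text
t: 9.65
eef_pos: [575.4, -84.8, 109.4]
tcp_rot: [3.141, -0.0, 0.101]
ft_force: [-0.1, -0.5, -0.0]
opening: 0.596
[575.4163693  -84.80322578 109.44995945] [-0.13148136 -0.50146733 -0.02684585]
```

View pics/w5.png

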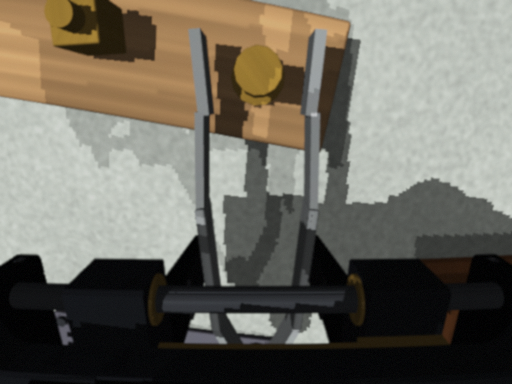

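View pics/s5.png

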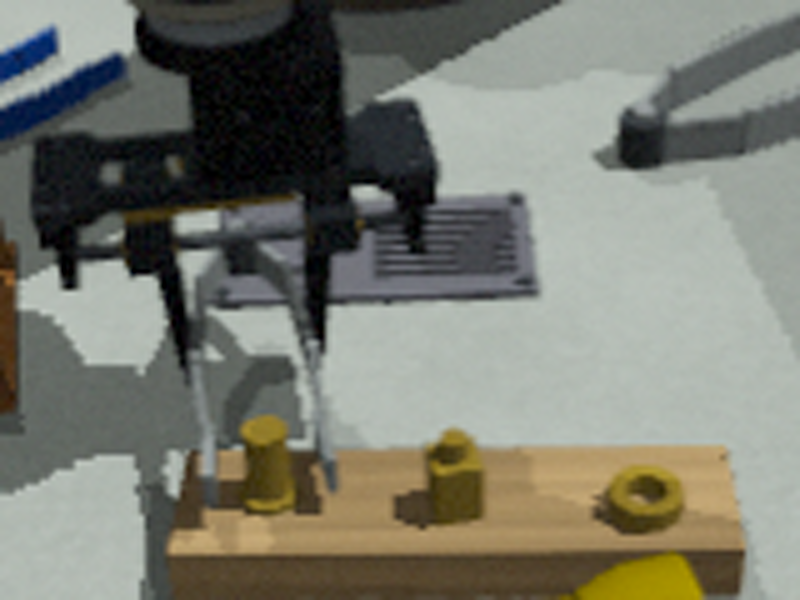

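The jaws straddle the bush symmetrically, at columns 208 and 308 around 259. Closing.

```bash
python3 -m inch '{"hand":[0.56,0.53,0.51,0.49,0.48,0.47,0.46,0.44,0.4,0.3,0.2,0.1,0,0,0,0],"delta_pos":[[0,0,0],[0,0,0],[0,0,0],[0,0,0],[0,0,0],[0,0,0],[0,0,0],[0,0,0],[0,0,0],[0,0,0],[0,0,0],[0,0,0],[0,0,0],[0,0,0],[0,0,0],[0,0,0]],"turn":[0,0,0,0,0,0,0,0,0,0,0,0,0,0,0,0]}'
python3 - <<'E'
from h import *
s=env.state(); print(s['eef_pos'],s['ft_force'],s['moment'])
im,d,c=grab('wrist'); cv2.imwrite('pics/w6.png',im)
E
```

```text
t: 11.35
eef_pos: [575.3, -84.8, 109.3]
tcp_rot: [3.142, -0.0, 0.101]
ft_force: [0.0, -0.1, -0.5]
opening: 0.456
[575.32361849 -84.83226894 109.2861641 ] [ 0.00053271 -0.08574761 -0.50971659] [ 0.04805332  0.09358643 -0.00583352]
```

View pics/w6.png

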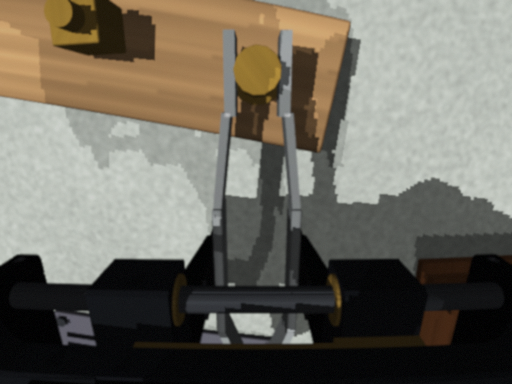

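The opening is 0.456, so the plates are ~43 mm apart and stopped on the bush. Lifting.

```bash
python3 -m inch '{"hand":[0,0,0,0,0,0,0,0,0,0,0,0],"delta_pos":[[0,0,-0.2],[0,0,-0.4],[0,0,-0.6],[0,0,-0.8],[0,0,-1],[0,0,-1],[0,0,-1],[0,0,-0.9],[0,0,-0.7],[0,0,-0.4],[0,0,0],[0,0,0]],"turn":[0,0,0,0,0,0,0,0,0,0,0,0]}'
python3 - <<'E'
from h import *
s=env.state(); print(s['eef_pos'],s['ft_force'],s['moment'])
im,d,c=grab('wrist'); cv2.imwrite('pics/w7.png',im);W=cloud(d,c)
T=np.array(s['eef_pos'][:2]);y=s['tcp_rot'][2];c,sn=np.cos(y),np.sin(y)
A=W[np.isfinite(W[...,0])]
q=A[:,:2]-T; L=np.c_[q[:,0]*c+q[:,1]*sn,-q[:,0]*sn+q[:,1]*c,A[:,2]]
B=L[(abs(L[:,0]-97)<15)&(abs(L[:,1]+1)<9)&(L[:,2]>133)]
print('bushtop',len(B),B.mean(0),B.min(0),B.max(0))
im,d,c=grab('scene'); cv2.imwrite('pics/s7.png',cv2.resize(im[130:270,170:330],None,fx=4,fy=4,interpolation=cv2.INTER_CUBIC))
E
```

```text
t: 12.6
eef_pos: [575.2, -84.8, 179.1]
tcp_rot: [-3.142, 0.0, 0.101]
ft_force: [0.6, 0.5, -0.4]
opening: 0.452
[575.20277848 -84.81022087 179.05374616] [ 0.61433616  0.50820536 -0.37097428] [ 0.04646657  0.14914178 -0.03530706]
bushtop 1854 [ 95.29877408  -0.92658457 137.53672181] [ 85.38850858  -9.97807005 133.22025236] [104.92930234   7.8196728  139.80045217]
```

View pics/w7.png

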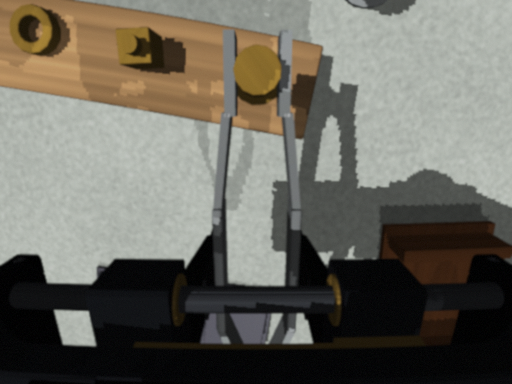

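View pics/s7.png

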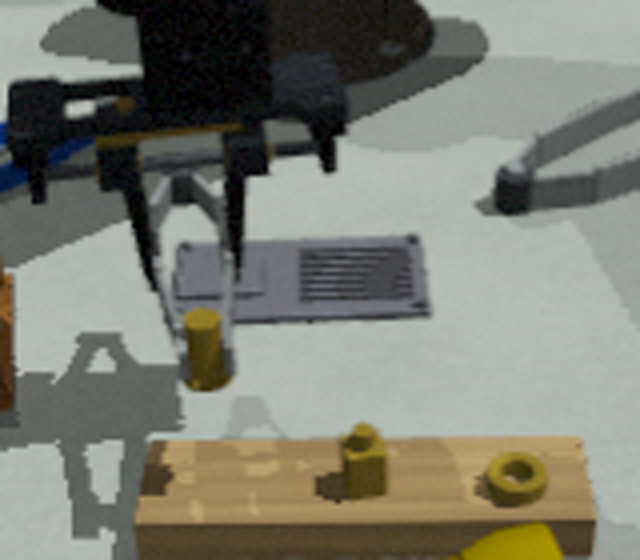

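The bush hangs upright in the jaws with its underside at about z = 100. Now I carry it over the tin, whose axis I measured at (593,324).

```bash
python3 -m inch '{"hand":[0,0,0,0,0,0,0,0,0,0,0,0,0,0,0],"delta_pos":[[-0.12,-0.5,0],[-0.12,-1,0],[-0.12,-1.5,0],[-0.12,-1.5,0],[-0.12,-1.5,0],[-0.12,-1.5,0],[-0.12,-1.5,0],[-0.12,-1.5,0],[-0.12,-1.5,0],[-0.12,-1.5,0],[-0.12,-1.5,0],[-0.12,-1.5,0],[-0.12,-1.5,0],[-0.12,-1.5,0],[-0.12,-1.5,0]],"turn":[0,0,0,0,0,0,0,0,0,0,0,0,0,0,0]}'
python3 -m inch '{"hand":[0,0,0,0,0,0,0,0,0,0,0,0,0,0,0,0,0],"delta_pos":[[-0.12,-1.5,0],[-0.12,-1.5,0],[-0.12,-1.5,0],[-0.12,-1.5,0],[-0.12,-1.5,0],[-0.12,-1.5,0],[-0.12,-1.5,0],[-0.12,-1.5,0],[-0.12,-1.5,0],[-0.12,-1.5,0],[-0.12,-1.5,0],[-0.12,-1.2,0],[-0.12,-1,0],[-0.12,-0.6,0],[-0.12,-0.3,0],[0,0,0],[0,0,0]],"turn":[0,0,0,0,0,0,0,0,0,0,0,0,0,0,0,0,0]}'
cat > chk.py <<'E'
from h import *
import sys
from scipy.optimize import least_squares
k=sys.argv[1]
s=env.state(); print(s['t'],s['eef_pos'],s['tcp_rot'],s['ft_force'],s['opening'])
im,d,c=grab('wrist'); cv2.imwrite(f'pics/w{k}.png',im);W=cloud(d,c);A=W[np.isfinite(W[...,0])]
y=s['tcp_rot'][2]
ctr=s['eef_pos'][:2]+95.3*np.array([np.cos(y),np.sin(y)])
zt=s['eef_pos'][2]-41.5
B=A[(np.hypot(*(A[:,:2]-ctr).T)<12)&(abs(A[:,2]-zt)<6)]
print('bush top',len(B),B.mean(0),B.min(0),B.max(0))
def circ(Q):
    f=lambda p: np.hypot(Q[:,0]-p[0],Q[:,1]-p[1])-40.5
    return least_squares(f,Q[:,:2].mean(0),loss='soft_l1').x
def tin(A,n):
    R=A[(np.hypot(*(A[:,:2]-[593,324]).T)<50)&(A[:,2]>31)&(A[:,2]<40)]
    if len(R)>10: print(n,'tin rim',len(R),circ(R),R.min(0),R.max(0))
tin(A,'wrist')
im,d,c=grab('scene'); cv2.imwrite(f'pics/s{k}.png',cv2.resize(im[130:270,300:460],None,fx=4,fy=4,interpolation=cv2.INTER_CUBIC))
W=cloud(d,c);A=W[np.isfinite(W[...,0])]; tin(A,'scene')
B=A[(np.hypot(*(A[:,:2]-ctr).T)<25)&(A[:,2]>45)]; 
print('scene bush/jaws low', len(B), B.min(0),B.max(0))
im,d,c=grab('side'); cv2.imwrite(f'pics/d{k}.png',cv2.resize(im[150:350,80:340],None,fx=3,fy=3))
E
python3 chk.py 8
```

```text
t: 14.2
eef_pos: [536.0, 123.5, 179.2]
tcp_rot: [3.142, -0.0, 0.101]
ft_force: [-0.4, -0.4, -1.0]
opening: 0.457
t: 15.9
eef_pos: [498.7, 315.2, 179.3]
tcp_rot: [3.141, -0.0, 0.101]
ft_force: [0.4, -0.7, -1.2]
opening: 0.455
15.9 [498.6915776  315.20839663 179.25241232] [ 3.14149384e+00 -1.63977624e-05  1.00510066e-01] [ 0.36207978 -0.69054011 -1.24593692] 0.45530322019656994
bush top 1898 [593.62957209 323.90291737 137.71995424] [583.62735064 314.27471034 131.92062412] [603.31663394 333.67557315 140.34502415]
wrist tin rim 1450 [589.71850578 323.64301479] [548.38603118 281.79567712  31.03457874] [631.58154803 365.3069943   38.42063314]
scene tin rim 166 [593.46457261 324.03851425] [550.19955738 283.25383273  31.03724368] [635.75649278 366.44290899  37.7535035 ]
scene bush/jaws low 279 [573.03640796 305.56391579  99.39432951] [614.81632391 341.35469613 139.22392946]
```

View pics/w8.png

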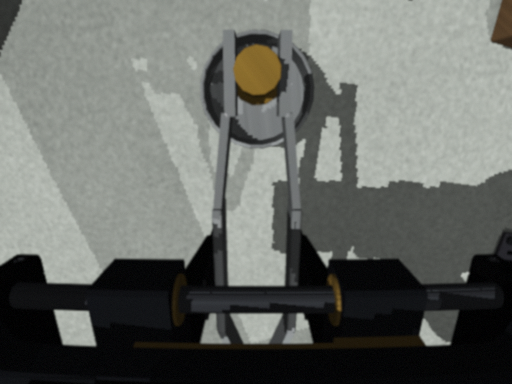

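View pics/s8.png

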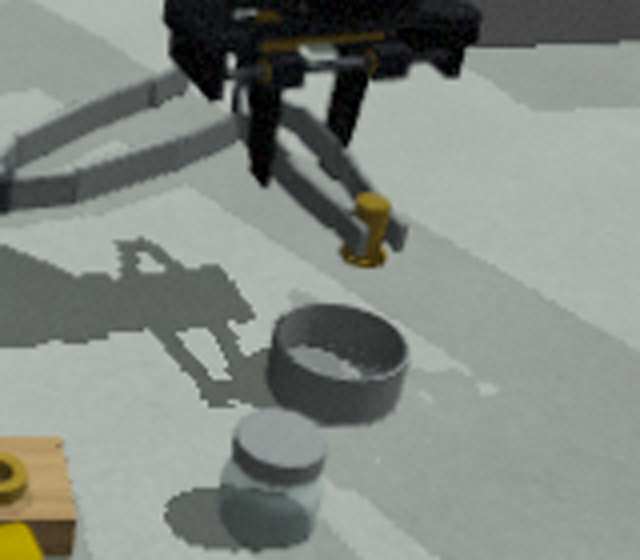

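View pics/d8.png

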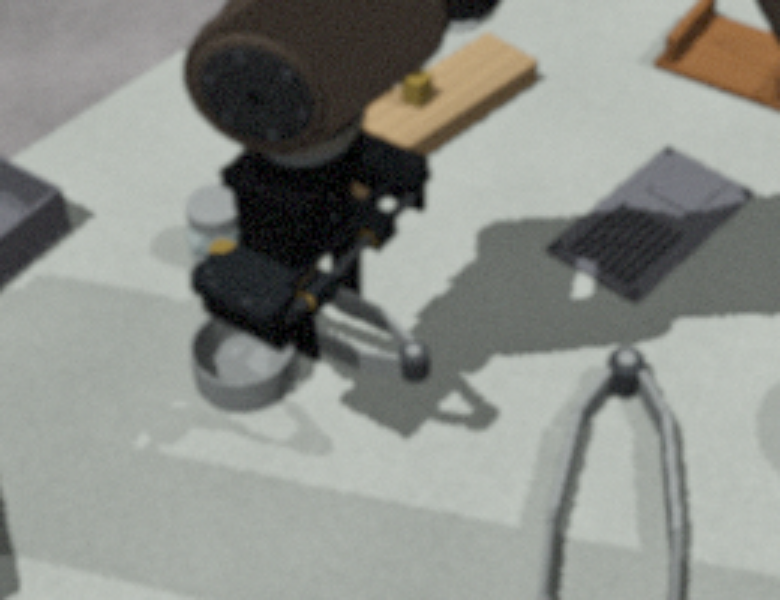

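The bush is centred over the tin and about 63 mm above the rim. I'll lower it to about 36 mm above the rim, shift 2 mm back to split the two tin estimates, and let it settle.

```bash
python3 -m inch '{"hand":[0,0,0,0,0,0,0,0,0,0,0,0,0],"delta_pos":[[-0.1,0,0.3],[-0.1,0,0.5],[0,0,0.6],[0,0,0.6],[0,0,0.4],[0,0,0.2],[0,0,0.1],[0,0,0],[0,0,0],[0,0,0],[0,0,0],[0,0,0],[0,0,0]],"turn":[0,0,0,0,0,0,0,0,0,0,0,0,0]}'
python3 chk.py 9
```

```text
t: 17.35
eef_pos: [496.7, 315.3, 152.3]
tcp_rot: [3.142, -0.0, 0.101]
ft_force: [0.4, 0.6, -2.4]
opening: 0.453
17.35 [496.65070954 315.29399982 152.29203798] [ 3.14157905e+00 -1.77045125e-04  1.00782210e-01] [ 0.35106849  0.58822627 -2.43471074] 0.45283925952568266
bush top 1901 [591.59089195 324.02553333 110.78197827] [581.56565733 314.43081454 104.87731126] [601.37630757 333.80329586 112.82081192]
wrist tin rim 2129 [589.54950615 323.50527436] [547.68289865 281.59499637  31.01130587] [631.80376389 365.23914721  37.92654977]
scene tin rim 167 [593.43539023 324.0065642 ] [549.63194171 282.83979949  31.01510648] [635.87392518 365.43978037  37.75527514]
scene bush/jaws low 260 [571.57946776 306.69434107  72.48279769] [613.19332415 341.87988158 112.07683393]
```

View pics/s9.png

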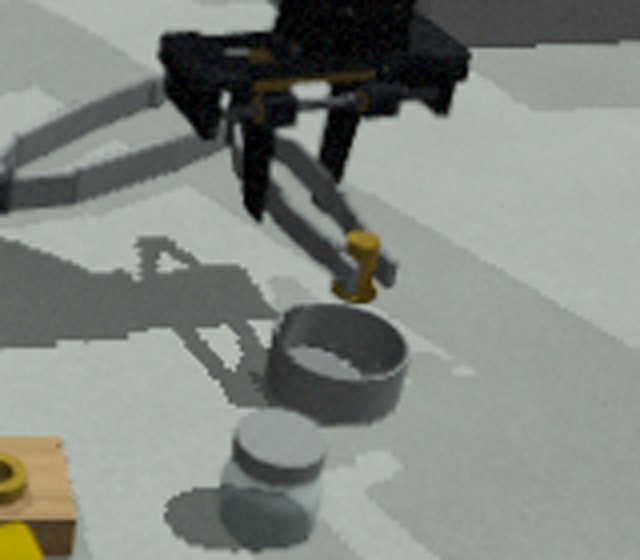

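The bush sits within 2 mm of the tin's axis and 36 mm above the rim, still and clear of the tin. Handing in.

```bash
python3 -c "
from cell import ticket
print(ticket.job_done())"
```

```text
the job is handed in; nothing more can be done
None
```

I took the smaller steel tongs off the larger rest, closed their jaws on the flanged bush and lifted it off the stand. I then carried it over the flux tin and handed the job in while holding it there, at about 17.5 s of the 48 s allowed.

Last checks before handing in:
- **Position:** the bush axis was at about (591.6, 324.0) mm. The tin's axis measured (593.4, 324.0) from the scene camera and (589.6, 323.5) from the wrist camera. The two differ by about 4 mm, which fits the 2 mm calibration error of each camera, so I placed the bush midway.
- **Height:** the underside was at about z = 72 mm, 36 mm above the rim.
- **Grip:** the opening was steady at 0.453, so the plates were about 43 mm apart. The bush stood upright in the jaws, and tongs and bush were clear of the tin.
- **Surroundings:** the tin measured the same as at the start. The collar, square post, torch and other bystanders looked untouched in the pictures, but I did not measure them again at the end.

No check failed. The jaw forces on the bush cannot be read directly; I inferred the grip from the opening and from the bush staying in the jaws.

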